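# Re-rack the carving gouges by the red ends

### The job

Move the four palm gouges from the old rack of beech sockets into the plywood rack, counting from the red ends: the gouge that stands nearest the red end of the old rack goes into the hole nearest the red end block of the plywood rack, the next gouge into the next hole, and so on along the row. Each must stand upright in its hole, blade down and fully home with its collar resting on the rack.

Things in the scene. Friction and masses are not known exactly. Their poses are not given: they have to be found in the camera images.
- gouge_blue: palm carving gouge with a blue handle, loose, about 80 g, standing blade down in the old rack. Origin: centre of the underside of its brass collar; z up along the handle, round about z. Collar 36 mm wide, z = 0 to 6 mm; handle a round bar 28 mm wide to z = 62 mm, domed top at 76 mm; shank 11 mm wide below, tapering over the last 12 mm to a tip at z = -45 mm
- gouge_yellow: palm carving gouge with a yellow handle, loose, about 80 g, standing blade down in the old rack. Origin: centre of the underside of its brass collar; z up along the handle, round about z. Collar 36 mm wide, z = 0 to 6 mm; handle a round bar 28 mm wide to z = 62 mm, domed top at 76 mm; shank 11 mm wide below, tapering over the last 12 mm to a tip at z = -45 mm
- gouge_green: palm carving gouge with a green handle, loose, about 80 g, standing blade down in the old rack. Origin: centre of the underside of its brass collar; z up along the handle, round about z. Collar 36 mm wide, z = 0 to 6 mm; handle a round bar 28 mm wide to z = 62 mm, domed top at 76 mm; shank 11 mm wide below, tapering over the last 12 mm to a tip at z = -45 mm
- gouge_white: palm carving gouge with a white handle, loose, about 80 g, standing blade down in the old rack. Origin: centre of the underside of its brass collar; z up along the handle, round about z. Collar 36 mm wide, z = 0 to 6 mm; handle a round bar 28 mm wide to z = 62 mm, domed top at 76 mm; shank 11 mm wide below, tapering over the last 12 mm to a tip at z = -45 mm
- socket_blue: fixed beech block of the old rack in which the blue gouge starts (all four look alike), 56 x 50 x 50 mm, with a 20 mm hole. Origin: centre of its underside, 12 mm above the table; rim at z = 50 mm. +y runs along the row to that rack's red end (red block, top 82 mm above the table; dark wood block at the other end). Sockets are 62 mm apart; their order changes between starts
- socket_yellow: fixed beech block of the old rack in which the yellow gouge starts (all four look alike), 56 x 50 x 50 mm, with a 20 mm hole. Origin: centre of its underside, 12 mm above the table; rim at z = 50 mm. +y runs along the row to that rack's red end (red block, top 82 mm above the table; dark wood block at the other end). Sockets are 62 mm apart; their order changes between starts
- socket_green: fixed beech block of the old rack in which the green gouge starts (all four look alike), 56 x 50 x 50 mm, with a 20 mm hole. Origin: centre of its underside, 12 mm above the table; rim at z = 50 mm. +y runs along the row to that rack's red end (red block, top 82 mm above the table; dark wood block at the other end). Sockets are 62 mm apart; their order changes between starts
- socket_white: fixed beech block of the old rack in which the white gouge starts (all four look alike), 56 x 50 x 50 mm, with a 20 mm hole. Origin: centre of its underside, 12 mm above the table; rim at z = 50 mm. +y runs along the row to that rack's red end (red block, top 82 mm above the table; dark wood block at the other end). Sockets are 62 mm apart; their order changes between starts
- new_rack: plywood block 70 x 240 x 70 mm (x, y, z), fixed, empty at the start. Origin: centre of its underside, on the table; y along the row. Four round vertical holes through it, 20 mm wide, with a 3 mm chamfer, their axes at x = 0 and y = -93, -31, +31 and +93 mm. A gouge is home when its collar lies on the block's top (z = 70 mm)
- red_end: red end block of the new rack, 70 x 20 x 85 mm (x, y, z), fixed. Origin: centre of its underside. It stands at either end of the plywood block, its centre at x = 0, y = +131 or -131 mm of that block (it changes from start to start); a like black block stands at the other end. The holes are 38, 100, 162 and 224 mm from it
Not all that is in view belongs to the job. Several things have the shape of the gouge_white; the one meant has the colours described above. Several things have the shape of the gouge_green; the one meant has the colours described above.

How it is judged (in metres and radians):
At the end, for the whole second after the job is handed in: Each gouge stands in the plywood rack at the same count from its red end as it had from the old rack's red end: collar centre within 12 mm of the hole along and across the row, collar within 6 mm of the rack's top, upright within 0.15 rad, at rest (((y of each of socket_yellow, socket_green, socket_white in the frame of socket_blue below 0.031 m and horizontal distance between gouge_blue and red_end between 0.026 and 0.05 m) or (y of any of socket_yellow, socket_green, socket_white in the frame of socket_blue above 0.031 m and y of each of socket_yellow, socket_green, socket_white in the frame of socket_blue below 0.093 m and horizontal distance between gouge_blue and red_end between 0.088 and 0.112 m) or (y of any of socket_yellow, socket_green, socket_white in the frame of socket_blue above 0.093 m and y of each of socket_yellow, socket_green, socket_white in the frame of socket_blue below 0.155 m and horizontal distance between gouge_blue and red_end between 0.15 and 0.174 m) or (y of any of socket_yellow, socket_green, socket_white in the frame of socket_blue above 0.155 m and horizontal distance between gouge_blue and red_end between 0.212 and 0.236 m)) and x of gouge_blue in the frame of new_rack between -0.012 and 0.012 m and z of gouge_blue in the frame of new_rack between 0.064 and 0.076 m and y of gouge_blue in the frame of new_rack between -0.108 and 0.108 m and angle between each of gouge_blue, gouge_yellow, gouge_green, gouge_white's own z axis and vertical below 0.15 rad and linear speed of each of gouge_blue, gouge_yellow, gouge_green, gouge_white below 0.02 m/s and angular speed of each of gouge_blue, gouge_yellow, gouge_green, gouge_white below 0.2 rad/s and ((y of each of socket_blue, socket_green, socket_white in the frame of socket_yellow below 0.031 m and horizontal distance between gouge_yellow and red_end between 0.026 and 0.05 m) or (y of any of socket_blue, socket_green, socket_white in the frame of socket_yellow above 0.031 m and y of each of socket_blue, socket_green, socket_white in the frame of socket_yellow below 0.093 m and horizontal distance between gouge_yellow and red_end between 0.088 and 0.112 m) or (y of any of socket_blue, socket_green, socket_white in the frame of socket_yellow above 0.093 m and y of each of socket_blue, socket_green, socket_white in the frame of socket_yellow below 0.155 m and horizontal distance between gouge_yellow and red_end between 0.15 and 0.174 m) or (y of any of socket_blue, socket_green, socket_white in the frame of socket_yellow above 0.155 m and horizontal distance between gouge_yellow and red_end between 0.212 and 0.236 m)) and x of gouge_yellow in the frame of new_rack between -0.012 and 0.012 m and z of gouge_yellow in the frame of new_rack between 0.064 and 0.076 m and y of gouge_yellow in the frame of new_rack between -0.108 and 0.108 m and ((y of each of socket_blue, socket_yellow, socket_white in the frame of socket_green below 0.031 m and horizontal distance between gouge_green and red_end between 0.026 and 0.05 m) or (y of any of socket_blue, socket_yellow, socket_white in the frame of socket_green above 0.031 m and y of each of socket_blue, socket_yellow, socket_white in the frame of socket_green below 0.093 m and horizontal distance between gouge_green and red_end between 0.088 and 0.112 m) or (y of any of socket_blue, socket_yellow, socket_white in the frame of socket_green above 0.093 m and y of each of socket_blue, socket_yellow, socket_white in the frame of socket_green below 0.155 m and horizontal distance between gouge_green and red_end between 0.15 and 0.174 m) or (y of any of socket_blue, socket_yellow, socket_white in the frame of socket_green above 0.155 m and horizontal distance between gouge_green and red_end between 0.212 and 0.236 m)) and x of gouge_green in the frame of new_rack between -0.012 and 0.012 m and z of gouge_green in the frame of new_rack between 0.064 and 0.076 m and y of gouge_green in the frame of new_rack between -0.108 and 0.108 m and ((y of each of socket_blue, socket_yellow, socket_green in the frame of socket_white below 0.031 m and horizontal distance between gouge_white and red_end between 0.026 and 0.05 m) or (y of any of socket_blue, socket_yellow, socket_green in the frame of socket_white above 0.031 m and y of each of socket_blue, socket_yellow, socket_green in the frame of socket_white below 0.093 m and horizontal distance between gouge_white and red_end between 0.088 and 0.112 m) or (y of any of socket_blue, socket_yellow, socket_green in the frame of socket_white above 0.093 m and y of each of socket_blue, socket_yellow, socket_green in the frame of socket_white below 0.155 m and horizontal distance between gouge_white and red_end between 0.15 and 0.174 m) or (y of any of socket_blue, socket_yellow, socket_green in the frame of socket_white above 0.155 m and horizontal distance between gouge_white and red_end between 0.212 and 0.236 m)) and x of gouge_white in the frame of new_rack between -0.012 and 0.012 m and z of gouge_white in the frame of new_rack between 0.064 and 0.076 m and y of gouge_white in the frame of new_rack between -0.108 and 0.108 m); the robot touches nothing.
It also fails if it takes over 96 s, if anything falls off the work surface, if the arm or the gripper's body presses on something with over 40 N, if the wrist force passes 120 N, or if a joint passes its speed limit or range.

### The arm

A 7-joint arm with a two-finger parallel gripper is mounted at the origin on the work surface. World frame = base frame: x ahead of the robot, y to its left, z up, the work surface at z = 0. Lengths are in mm, angles in rad, forces in N, time in s.
With the tool pointing down it reaches from about 350 to 900 mm from the base axis. Payload 8.1 kg.
Tool frame: the origin (TCP) lies at the centre of the arm's flange, where the gripper is bolted on; the fingertips stand 178 mm ahead of it and the grasp point (between the pads) lies 159 mm ahead of it; z points along the fingers, y is the line along which they close (so a half turn about z gives the same grasp; the last joint's range is limited). The gripper opens to 92 mm and grips with 3 to 60 N. Pads are 19 mm wide; open, the fingers measure 130 mm over their backs; the gripper's body (75 mm by 190 mm) begins 47 mm behind the grasp point.
Start: joints at [1.125, 0.434, 0.025, 1.573, -0.012, 1.134, -0.075], TCP at [210.055, -588.651, 404.742] pointing down, gripper open.
Joint ranges: [-2.62, 2.62], [-0.44, 2.09], [-1.27, 1.32], [0.08, 2.57], [-1.32, 4.46], [0.12, 2], [-2.74, 2.74]. Speed limits (rad/s): [2.22, 2.22, 3.01, 3.01, 3.14, 3.14, 3.14].

### API

Orientations are given as a rotation vector (axis times angle).
In Python, from cell import * gives the robot as it stands.
- The arm moves only by the shell command python3 -m jog 'ROWS' [FORCE]. ROWS is JSON, a list that holds one entry, the list of rows, each a list of 7 numbers: the shift along the tool's x, y, z as a fraction of full scale, then the turn, a rotation vector about the tool's x, y, z as a fraction of full scale, then the gripper command: -1 is fully open, 1 is shut, values between are in proportion. A call has 1 to 8 rows; each row shifts and turns the commanded pose from where the row before left it, along the tool's axes as they then stand; what a row does not reach is not made up. Full scale, the value 1, is 0.2 m for a shift and 0.5 rad for a turn. A row lasts 1/8 s, in which the tool goes at most 62.5 mm and 10.7 degrees, less where a joint would pass 70% of its speed; a pose out of reach is approached as far as the arm can. A call with a number of a shift or a turn outside -1 to 1 is refused whole. A call with a gripper value outside its range is refused whole. The fingers move at their own pace and stop on an object; FORCE is the grip in N (left out, the last holds). Time passes only in rows, so rows that do not move let the fingers close. It gives the time, the measured TCP pose, the force, the opening and the grip force at its end, in the units of the state.
- get_obs(): the state, without advancing time (a new reading comes with each control period).
- capture(name): name is "scene" or "top"; returns the picture (384x512x3 uint8, blue, green, red); there is no depth.
- calibration(name): a dict with "mtx" (3x3 intrinsics, pixels), "k1" (the pictures are not rectified: a ray, as slopes to the right and down, at radius r is drawn at 1 + k1 r^2 times it, then the intrinsics apply), "pose" (4x4, takes a point from camera to world coordinates). Camera axes: x right, y down, z forward; pixel columns grow to the right and rows downward; lengths in mm; the calibration is good to about 2 mm. A picture is of the moment at which its call begins. calibration takes no time and is no camera call.
- finish_job(): hands the job in; it is judged then, once.
The state is a dict: "clock": time; "qpos": joint angles; "qvel": joint speeds; "effort": joint torques, N m; "tcp_pos": TCP position; "eef_rot": TCP orientation; "force": force on the tool from outside, world axes, zero at the start; "wrist_torque": the same for the moment, N m; "width": finger opening in mm; "finger_force": force on a finger pad.
Only numpy, scipy, OpenCV 4.12 (cv2) and the standard library are available. Lean on these libraries where they do the work, as an engineer would, in place of code of your own. Each camera call takes 0.05 s, during which the arm holds its last target. There are 200 camera calls.

## Working session

There is one attempt and no reset: what is moved stays moved. The work goes in short steps, Python scripts to look and compute and a shell command to move; the robot and the scene stay as the last step left them, time stands still between calls to the robot, and variables do not carry over. Pictures are saved under pics/ and viewed, at most 14 in all, crops included, and the job is handed in when it is done.

```bash
mkdir -p pics; ls; python3 - <<'E'
from cell import *
import cv2,numpy as np
for n in("scene","top"):
    cv2.imwrite(f"pics/{n}0.png",capture(n)); c=calibration(n); print(n,np.round(c["mtx"],1).tolist(),c["k1"],np.round(c["pose"],3).tolist())
o=get_obs(); print(o)
E
```

```text
pics
scene [[469.3, 0.0, 260.2], [0.0, 469.3, 188.9], [0.0, 0.0, 1.0]] 0.003889810027998532 [[-0.547, 0.612, -0.57, 1096.573], [0.837, 0.408, -0.365, 396.435], [0.009, -0.677, -0.736, 862.326], [0.0, 0.0, 0.0, 1.0]]
top [[485.1, 0.0, 246.5], [0.0, 485.1, 193.3], [0.0, 0.0, 1.0]] -0.10707834143469422 [[-0.021, -0.995, 0.101, 403.828], [-1.0, 0.018, -0.023, 31.944], [0.021, -0.102, -0.995, 1112.846], [0.0, 0.0, 0.0, 1.0]]
{'clock': 0.1, 'qpos': array([ 1.12538159,  0.43516528,  0.02494775,  1.57395834, -0.01158031,
        1.13399728, -0.07508895]), 'qvel': array([-0.00071256, -0.00111897,  0.00094842, -0.00279046, -0.0002364 ,
        0.00087299,  0.00110133]), 'effort': array([ 3.36191697e-03, -6.69127035e+01,  9.88320038e-01, -3.15148258e+01,
       -6.04521716e-02,  3.74090660e-02,  2.65374308e-05]), 'tcp_pos': array([ 210.00603155, -588.46104442,  404.03401875]), 'eef_rot': array([-3.09424699e+00, -5.35591210e-01,  5.75457053e-04]), 'force': array([ 0.71766645,  0.41481962, -0.7458485 ]), 'wrist_torque': array([0.01583318, 0.04735014, 0.01500031]), 'finger_force': 0.0, 'width': 91.87737935493683}
```

View pics/scene0.png

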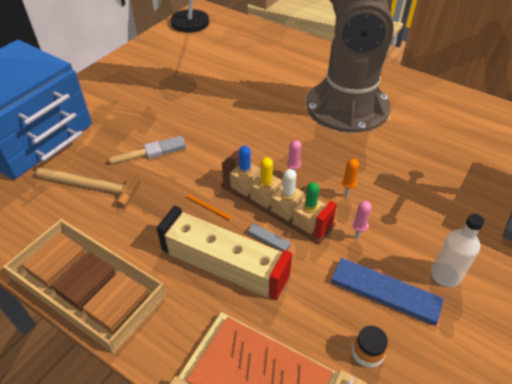

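View pics/top0.png

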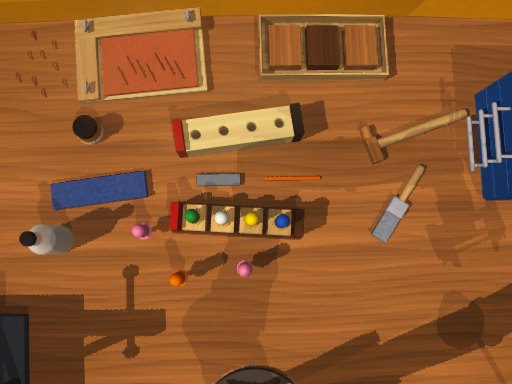

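The top view shows both racks with their red ends on the left (+y). From the red end the old rack holds green (192,216), white (221,218), yellow (251,219) and blue (282,221). The new-rack holes are at about (195,134), (223,130), (251,126) and (279,122). Next I measure these precisely.

```bash
cat > h.py <<'E'
from cell import *
import cv2,numpy as np
from scipy.optimize import least_squares
def project(n,P):
    c=calibration(n);T=np.linalg.inv(c["pose"]);K=np.asarray(c["mtx"])
    return cv2.projectPoints(np.asarray(P,float).reshape(-1,3),cv2.Rodrigues(T[:3,:3])[0],T[:3,3],K,np.array([c["k1"],0,0,0]))[0].reshape(-1,2)
def ray(n,px):
    c=calibration(n);d=np.array([c["k1"],0,0,0.])
    u=cv2.undistortPoints(np.array([[px]],float),np.asarray(c["mtx"]),d)[0,0]
    p=np.asarray(c["pose"]);return p[:3,3],p[:3,:3]@[u[0],u[1],1]
def onplane(n,px,z):
    o,d=ray(n,px);return o+d*(z-o[2])/d[2]
a=np.linspace(0,2*np.pi,24)
prof=[(18,0),(18,6),(14,6),(14,20),(14,40),(14,62),(12,69),(7,74),(0.1,76)]
def handle(x,y,z0,zmin=6): return np.array([[x+r*np.cos(t),y+r*np.sin(t),z0+z] for r,z in prof if z>=zmin and r<18 for t in a])
def hullc(pts):
    m=cv2.moments(cv2.convexHull(pts.astype(np.float32)));return np.array([m["m10"],m["m01"]])/m["m00"]
E
python3 - <<'E'
from h import *
t=cv2.imread("pics/top0.png");s=cv2.imread("pics/scene0.png")
A=cv2.resize(t[95:245,165:310],None,fx=4,fy=4,interpolation=cv2.INTER_CUBIC);cv2.imwrite("pics/ct.png",A)
B=cv2.resize(s[135:305,150:345],None,fx=3.5,fy=3.5,interpolation=cv2.INTER_CUBIC);cv2.imwrite("pics/cs.png",B);print(A.shape,B.shape)
E
```

```text
(600, 580, 3) (595, 682, 3)
```

View pics/ct.png

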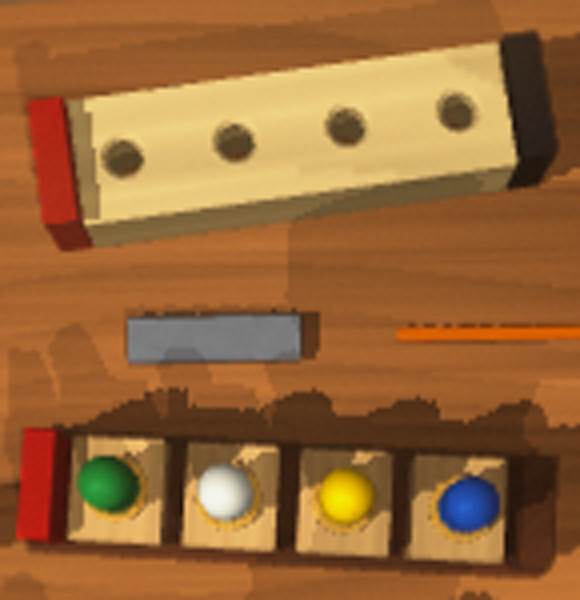

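View pics/cs.png

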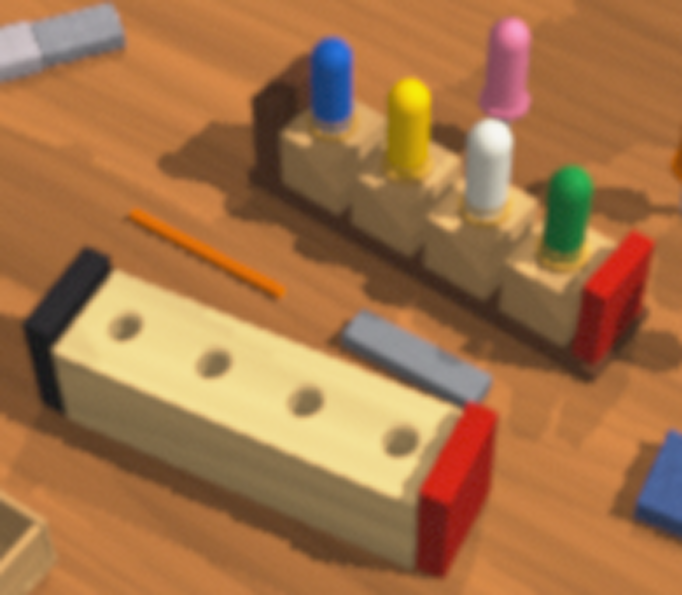

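```bash
cat > m.py <<'E'
from h import *
def fitrack():
    res={}
    top=[(123,158),(235,142),(346,127),(456,112)]; sc=[(401,440),(307,401),(215,362),(125,326)]
    obs={"top":[(165+u/4-.4,95+v/4-.4) for u,v in top],"scene":[(150+u/3.5-.36,135+v/3.5-.36) for u,v in sc]}
    for cams in (["top"],["scene"],["top","scene"]):
        def f(p):
            d=np.array([-np.sin(p[2]),np.cos(p[2])])  # rack +y towards red
            H=np.array([[*(p[:2]+d*k),70] for k in(93,31,-31,-93)])
            return np.concatenate([(project(c,H)-obs[c]).ravel() for c in cams])
        r=least_squares(f,[650,50,0.1],x_scale=[10,10,.1]);res[tuple(cams)]=r.x
        print(cams,np.round(r.x,3),"rms px",np.sqrt((r.fun**2).mean()).round(2))
    p=r.x;d=np.array([-np.sin(p[2]),np.cos(p[2])]);H=np.array([p[:2]+d*k for k in(93,31,-31,-93)]);print("holes",H.round(1).tolist());return p,H
def blobs(n,img,seeds,win=30):
    out={}
    hsv=cv2.cvtColor(img,cv2.COLOR_BGR2HSV);h,s,v=[hsv[...,i].astype(int) for i in range(3)]
    M={"green":(h>50)&(h<85)&(s>110),"yellow":(h>23)&(h<34)&(s>170),"blue":(h>105)&(h<130)&(s>140),"white":(s<60)&(v>110)}
    for k,(x,y) in seeds.items():
        m=cv2.morphologyEx(M[k].astype(np.uint8),cv2.MORPH_OPEN,np.ones((2,2)))
        _,lab,st,ce=cv2.connectedComponentsWithStats(m)
        l=lab[int(y),int(x)]; out[k]=(ce[l],st[l,4]) if l else None
    return out
if __name__=="__main__":
    fitrack()
    im={n:cv2.imread(f"pics/{n}0.png") for n in("top","scene")}
    S={"top":dict(green=(192,216),white=(221,218),yellow=(251,219),blue=(282,221)),"scene":dict(green=(313,195),white=(289,180),yellow=(267,170),blue=(245,157))}
    B={n:blobs(n,im[n],S[n]) for n in im}
    for k in S["top"]:
        o=[]
        for cams in(["top"],["scene"],["top","scene"]):
            r=least_squares(lambda p:np.concatenate([hullc(project(c,handle(p[0],p[1],62)))-B[c][k][0] for c in cams]),[450,50],x_scale=10);o.append(r.x.round(1).tolist())
        areas=[(B[c][k][1],round(cv2.contourArea(cv2.convexHull(project(c,handle(*r.x,62)).astype(np.float32))))) for c in B]
        print(k,o,"areas obs/pred",areas)
E
python3 m.py
```

```text
['top'] [6.53948e+02 2.54580e+01 1.24000e-01] rms px 0.16
['scene'] [6.52946e+02 2.52430e+01 1.25000e-01] rms px 0.16
['top', 'scene'] [6.53474e+02 2.54030e+01 1.25000e-01] rms px 0.23
holes [[641.9, 117.7], [649.6, 56.2], [657.3, -5.4], [665.0, -66.9]]
green [[459.0, 78.6], [450.0, 50.0], [459.3, 124.7]] areas obs/pred [(np.int32(134), 177), (np.int32(243), 332)]
white [[454.8, 60.0], [450.0, 50.0], [453.5, 57.7]] areas obs/pred [(np.int32(138), 159), (np.int32(271), 317)]Traceback (most recent call last):
  File "m.py", line 31, in <module>
    r=least_squares(lambda p:np.concatenate([hullc(project(c,handle(p[0],p[1],62)))-B[c][k][0] for c in cams]),[450,50],x_scale=10);o.append(r.x.round(1).tolist())
    return func(*args, **kwargs)
    vector_fun = VectorFunction(
        fun_wrapped,
    ...<6 lines>...
        workers=workers
    )
    self._update_fun()
    ~~~~~~~~~~~~~~~~^^
    self.f = self.fun_wrapped(xp_copy(self.x))
             ~~~~~~~~~~~~~~~~^^^^^^^^^^^^^^^^^
    return np.atleast_1d(self.fun(x))
                         ~~~~~~~~^^^
    return self.f(x, *self.args, **self.kwargs)
           ~~~~~~^^^^^^^^^^^^^^^^^^^^^^^^^^^^^^
  File "m.py", line 31, in <lambda>
    r=least_squares(lambda p:np.concatenate([hullc(project(c,handle(p[0],p[1],62)))-B[c][k][0] for c in cams]),[450,50],x_scale=10);o.append(r.x.round(1).tolist())
                                                                                    ~~~~~~~^^^
TypeError: 'NoneType' object is not subscriptable
```

```bash
sed -i 's/x_scale=10);o/x_scale=10,diff_step=0.02);o/; s/(h>23)&(h<34)&(s>170)/(h>20)\&(h<36)\&(s>190)\&(v>120)/' m.py; python3 - <<'E'
import cv2;
for n,p in(("top",(251,219)),("scene",(267,170))):
    i=cv2.cvtColor(cv2.imread(f"pics/{n}0.png"),cv2.COLOR_BGR2HSV);print(i[p[1],p[0]])
E
python3 m.py|tail -4
```

```text
[ 28 255 245]
[ 23 241 178]
green [[460.6, 123.4], [457.0, 123.9], [459.3, 123.8]] areas obs/pred [(np.int32(134), 176), (np.int32(243), 332)]
white [[454.8, 61.3], [450.6, 62.9], [453.2, 62.2]] areas obs/pred [(np.int32(138), 160), (np.int32(271), 318)]
yellow [[451.2, -1.3], [451.6, 2.5], [451.1, 0.2]] areas obs/pred [(np.int32(147), 159), (np.int32(301), 307)]
blue [[445.9, -65.6], [443.2, -63.8], [444.9, -64.7]] areas obs/pred [(np.int32(140), 175), (np.int32(206), 297)]
```

```bash
cat > w.py <<'E'
import sys
from h import *
from scipy.spatial.transform import Rotation as R
# usage: w.py x y z(grasp) closing_yaw : first turn (tool z), then shift in the turned tool frame
x,y,z,yaw=map(float,sys.argv[1:5]); o=get_obs(); Rm=R.from_rotvec(o["eef_rot"])
Y=np.array([np.cos(yaw),np.sin(yaw),0]);Z=np.array([0,0,-1.]);G=R.from_matrix(np.c_[np.cross(Y,Z),Y,Z])
t=(Rm.inv()*G).as_rotvec(); d=G.inv().apply(np.array([x,y,z+159])-o["tcp_pos"])
print("turn units",(t/.5).round(3),"min rows",np.ceil(np.abs(t).max()/.186));print("shift units",(d/200).round(4),"mm",d.round(1),"min rows",np.ceil(np.linalg.norm(d)/62.5))
print("clock",round(o["clock"],2),"F",o["force"].round(1),"w",round(o["width"],1),"ff",round(o["finger_force"],1),"q",o["qpos"].round(2))
E
python3 -m jog '[[[0,0,0,0,0,-0.33,-1],[0,0,0,0,0,-0.33,-1],[0,0,0,0,0,-0.33,-1],[0,0,0,0,0,-0.33,-1],[0,0,0,0,0,-0.33,-1],[0,0,0,0,0,-0.33,-1],[0,0,0,0,0,-0.33,-1],[0,0,0,0,0,0,-1]]]' 20
python3 w.py 459.3 123.8 245 -0.075
```

```text
clock: 1.1
tcp_pos: [209.8, -588.6, 404.3]
eef_rot: [-2.302, -2.137, -0.001]
force: [0.3, 0.4, -1.0]
width: 92.0
finger_force: 0.0
turn units [-0.    -0.002  0.001] min rows 1.0
shift units [3.6456e+00 9.7710e-01 1.5000e-03] mm [7.291e+02 1.954e+02 3.000e-01] min rows 13.0
clock 1.1 F [ 0.3  0.4 -1. ] w 92.0 ff 0.0 q [ 1.3   0.45 -0.23  1.56  0.11  1.15  0.97]
```

```bash
python3 -m jog '[[[0.28,0.075,0,0,0,0,-1],[0.28,0.075,0,0,0,0,-1],[0.28,0.075,0,0,0,0,-1],[0.28,0.075,0,0,0,0,-1],[0.28,0.075,0,0,0,0,-1],[0.28,0.075,0,0,0,0,-1],[0.28,0.075,0,0,0,0,-1],[0.28,0.075,0,0,0,0,-1]]]'
python3 -m jog '[[[0.28,0.075,0,0,0,0,-1],[0.28,0.075,0,0,0,0,-1],[0.28,0.075,0,0,0,0,-1],[0.28,0.075,0,0,0,0,-1],[0.28,0.075,0,0,0,0,-1],[0,0,0,0,0,0,-1]]]'
python3 w.py 459.3 123.8 102 -0.075
```

```text
clock: 2.1
tcp_pos: [362.7, -148.8, 404.9]
eef_rot: [2.306, 2.133, 0.0]
force: [1.1, -0.4, 0.3]
width: 91.7
finger_force: 0.0
clock: 2.85
tcp_pos: [458.0, 127.8, 404.9]
eef_rot: [-2.297, -2.14, -0.004]
force: [0.1, -0.5, -0.4]
width: 91.5
finger_force: 0.0
turn units [ 0.    -0.007  0.009] min rows 1.0
shift units [-0.0196  0.0082  0.7193] mm [ -3.9   1.6 143.9] min rows 3.0
clock 2.85 F [ 0.1 -0.5 -0.4] w 91.5 ff 0.0 q [ 0.23  0.28 -0.75  1.88  0.22  1.06 -0.67]
```

```bash
python3 -m jog '[[[-0.01,0.004,0.24,0,0,0,-1],[-0.01,0.004,0.24,0,0,0,-1],[0,0,0.16,0,0,0,-1],[0,0,0.08,0,0,0,-1],[0,0,0,0,0,0,-1],[0,0,0,0,0,0,-1]]]'
python3 w.py 459.3 123.8 102 -0.075
python3 - <<'E'
from h import *
cv2.imwrite("pics/s1.png",cv2.resize(capture("scene")[100:300,200:400],None,fx=3,fy=3,interpolation=cv2.INTER_CUBIC))
E
```

```text
clock: 3.6
tcp_pos: [459.5, 119.2, 261.8]
eef_rot: [2.301, 2.137, 0.002]
force: [0.4, 0.7, 0.2]
width: 92.0
finger_force: 0.0
turn units [ 0.003 -0.001  0.002] min rows 1.0
shift units [ 0.0229 -0.0026  0.0041] mm [ 4.6 -0.5  0.8] min rows 1.0
clock 3.6 F [0.4 0.7 0.2] w 92.0 ff 0.0 q [ 0.14  0.46 -0.65  2.05  0.41  0.75 -0.85]
```

View pics/s1.png

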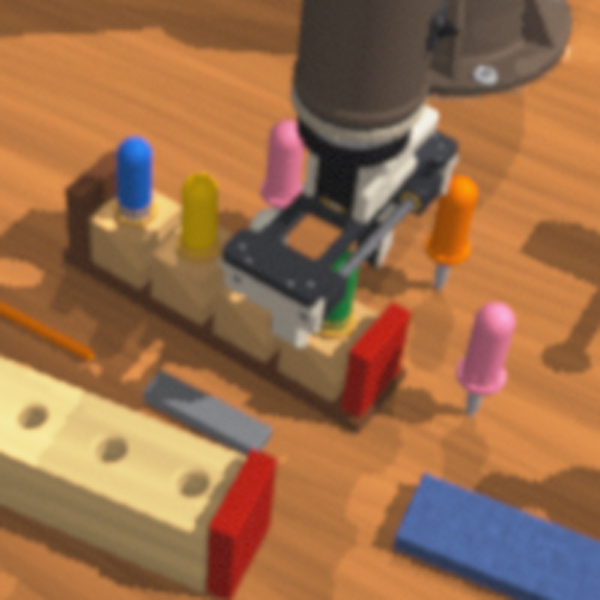

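The gripper straddles the green handle (visible at crop (343,290)) and clears the white one. I nudge 4 mm toward red, close, and lift.

```bash
python3 -m jog '[[[0.022,0,0,0,0,0,-1],[0,0,0,0,0,0,0.7],[0,0,0,0,0,0,1],[0,0,0,0,0,0,1],[0,0,0,0,0,0,1],[0,0,0,0,0,0,1]]]' 25
python3 w.py 459.3 123.8 102 -0.075
```

```text
clock: 4.4
tcp_pos: [459.3, 123.4, 260.7]
eef_rot: [-2.301, -2.139, 0.0]
force: [-0.1, -0.3, 1.0]
width: 46.5
finger_force: 0.0
turn units [-0.     0.     0.004] min rows 1.0
shift units [ 0.002  -0.0002 -0.0016] mm [ 0.4 -0.  -0.3] min rows 1.0
clock 4.4 F [-0.1 -0.3  1. ] w 46.5 ff 0.0 q [ 0.13  0.47 -0.65  2.05  0.41  0.75 -0.85]
```

```bash
python3 -m jog '[[[0,0,0,0,0,0,1],[0,0,0,0,0,0,1],[0,0,0,0,0,0,1],[0,0,0,0,0,0,1],[0,0,-0.1,0,0,0,1],[0,0,-0.2,0,0,0,1],[0,0,-0.25,0,0,0,1],[0,0,0,0,0,0,1]]]' 25
python3 w.py 641.9 117.7 212 0.125
```

```text
clock: 5.4
tcp_pos: [460.1, 124.2, 373.8]
eef_rot: [2.299, 2.136, 0.008]
force: [0.2, 0.6, -1.5]
width: 27.3
finger_force: 25.0
turn units [ 0.012 -0.002 -0.397] min rows 2.0
shift units [-0.1457  0.8979  0.0142] mm [-29.1 179.6   2.8] min rows 3.0
clock 5.4 F [ 0.2  0.6 -1.5] w 27.3 ff 25.0 q [ 0.23  0.32 -0.74  1.92  0.26  0.99 -0.71]
```

```bash
python3 -m jog '[[[0,0,0,0,0,-0.2,1],[0,0,0,0,0,-0.2,1],[-0.04,0.225,0,0,0,0,1],[-0.04,0.225,0,0,0,0,1],[-0.04,0.225,0,0,0,0,1],[-0.03,0.225,0,0,0,0,1],[0,0,0,0,0,0,1],[0,0,0,0,0,0,1]]]'
python3 w.py 641.9 117.7 110 0.125
python3 - <<'E'
from h import *
cv2.imwrite("pics/s2.png",cv2.resize(capture("scene")[120:320,200:400],None,fx=3,fy=3,interpolation=cv2.INTER_CUBIC))
E
```

```text
clock: 6.4
tcp_pos: [641.0, 116.7, 369.1]
eef_rot: [-2.074, -2.357, 0.003]
force: [0.3, 0.3, -0.2]
width: 27.4
finger_force: 25.0
turn units [-0.005 -0.     0.005] min rows 1.0
shift units [0.0042 0.0048 0.5007] mm [  0.8   1.  100.1] min rows 2.0
clock 6.4 F [ 0.3  0.3 -0.2] w 27.4 ff 25.0 q [ 0.17  0.6  -0.69  1.5   0.4   1.18 -0.46]
```

View pics/s2.png

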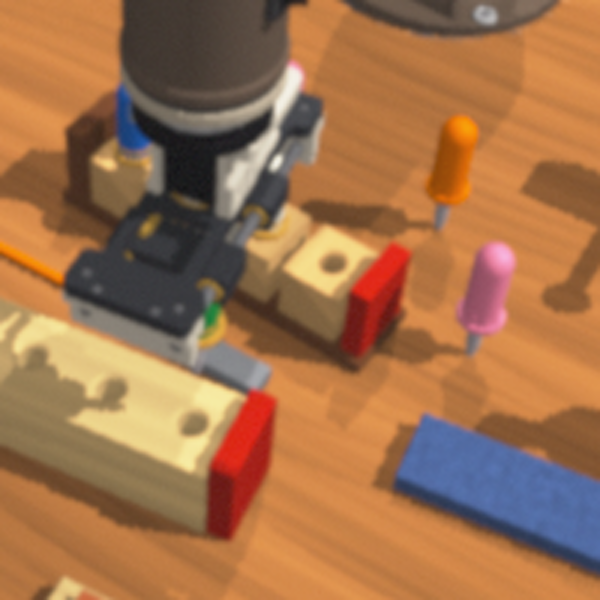

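```bash
python3 - <<'E'
from h import *
o=get_obs()["tcp_pos"];g=o-[0,0,159+40]
for off in((0,0),(10,0),(0,10)):
    p=project("scene",[[g[0]+off[0],g[1]+off[1],g[2]+3],[g[0]+off[0],g[1]+off[1],g[2]-45]]); print(off,((p-[200,120])*3).round(1).tolist())
E
```

```text
(0, 0) [[195.4, 324.9], [194.1, 370.9]]
(10, 0) [[186.5, 335.7], [185.6, 381.6]]
(0, 10) [[209.1, 332.1], [207.2, 378.0]]
```

```bash
python3 -m jog '[[[0.004,0.005,0.1,0,0,0,1],[0,0,0.1,0,0,0,1],[0,0,0.1,0,0,0,1],[0,0,0.1,0,0,0,1],[0,0,0.05,0,0,0,1],[0,0,0,0,0,0,1],[0,0,0,0,0,0,1]]]'
python3 w.py 641.9 117.7 110 0.125
```

```text
clock: 7.32
tcp_pos: [642.9, 117.6, 281.4]
eef_rot: [2.076, 2.357, 0.002]
force: [0.5, -0.6, -0.8]
width: 27.7
finger_force: 25.0
turn units [ 0.002 -0.001  0.004] min rows 1.0
shift units [ 0.001  -0.0047  0.062 ] mm [ 0.2 -0.9 12.4] min rows 1.0
clock 7.33 F [ 0.5 -0.6 -0.8] w 27.7 ff 25.0 q [ 0.14  0.69 -0.65  1.59  0.47  1.02 -0.52]
```

```bash
python3 -m jog '[[[0,0,0.03,0,0,0,1],[0,0,0.025,0,0,0,1],[0,0,0,0,0,0,1],[0,0,0,0,0,0,-0.2],[0,0,0,0,0,0,-0.2],[0,0,0,0,0,0,-0.2],[0,0,0,0,0,0,-0.2]]]'
python3 w.py 453.2 62.2 220 -0.075
```

```text
clock: 8.2
tcp_pos: [642.6, 117.4, 269.8]
eef_rot: [2.076, 2.358, 0.0]
force: [0.9, -0.4, 0.4]
width: 54.9
finger_force: 0.0
turn units [0.    0.    0.404] min rows 2.0
shift units [-0.3462 -0.9236 -0.5459] mm [ -69.2 -184.7 -109.2] min rows 4.0
clock 8.2 F [ 0.9 -0.4  0.4] w 54.9 ff 0.0 q [ 0.14  0.7  -0.64  1.6   0.48  1.   -0.52]
```

```bash
python3 -m jog '[[[0,0,-0.15,0,0,0,-0.2],[0,0,-0.2,0,0,0,-0.2],[0,0,-0.2,0,0,0.2,-0.2],[0,0,0,0,0,0.2,-0.2],[-0.086,-0.23,0,0,0,0,-0.2],[-0.086,-0.23,0,0,0,0,-0.2],[-0.086,-0.23,0,0,0,0,-0.2],[-0.086,-0.23,0,0,0,0,-0.2]]]'
python3 -m jog '[[[0,0,0,0,0,0,-0.2],[0,0,0,0,0,0,-0.2]]]'
python3 w.py 453.2 62.2 102 -0.075
python3 - <<'E'
from h import *
cv2.imwrite("pics/s3.png",cv2.resize(capture("scene")[120:320,140:400],None,fx=3,fy=3,interpolation=cv2.INTER_CUBIC))
E
```

```text
clock: 9.2
tcp_pos: [452.5, 61.9, 379.7]
eef_rot: [2.301, 2.139, 0.0]
force: [1.2, -0.3, -0.2]
width: 54.7
finger_force: 0.0
clock: 9.45
tcp_pos: [454.6, 62.2, 380.3]
eef_rot: [2.301, 2.137, 0.002]
force: [-0.9, 0.2, 0.1]
width: 55.2
finger_force: 0.0
turn units [ 0.003 -0.     0.003] min rows 1.0
shift units [-0.0006 -0.0069  0.5963] mm [-1.000e-01 -1.400e+00  1.193e+02] min rows 2.0
clock 9.45 F [-0.9  0.2  0.1] w 55.2 ff 0.0 q [ 0.36  0.28 -0.74  1.95  0.22  0.99 -0.56]
```

View pics/s3.png

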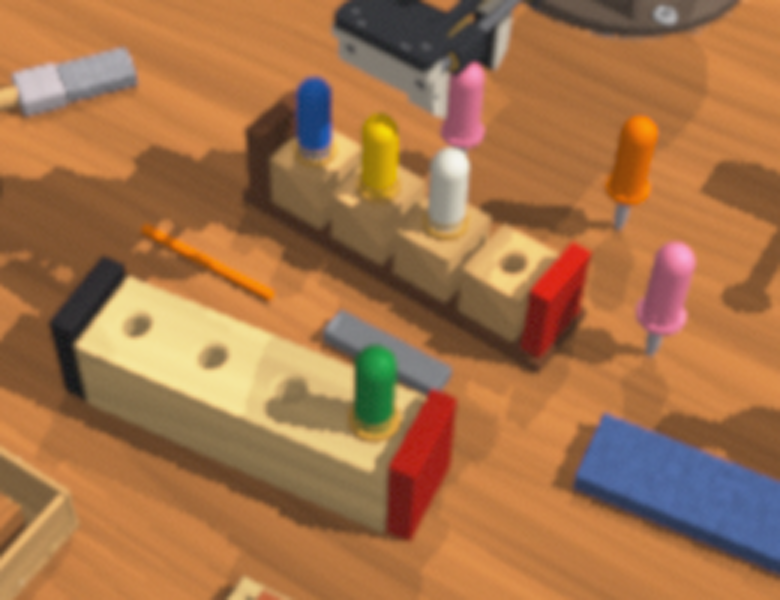

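The green gouge is home: handle at crop (375,390), collar on the rack at (375,420), beside the red block. White is next.

```bash
python3 -m jog '[[[0,-0.007,0.2,0,0,0,-0.2],[0,0,0.2,0,0,0,-0.2],[0,0,0.14,0,0,0,-0.2],[0,0,0.055,0,0,0,-0.2],[0,0,0,0,0,0,-0.2],[0,0,0,0,0,0,1],[0,0,0,0,0,0,1],[0,0,0,0,0,0,1]]]'
python3 -m jog '[[[0,0,0,0,0,0,1],[0,0,0,0,0,0,1],[0,0,0,0,0,0,1],[0,0,-0.1,0,0,0,1],[0,0,-0.2,0,0,0,1],[0,0,-0.25,0,0,0,1],[0,0,0,0,0,-0.2,1],[0,0,0,0,0,-0.2,1]]]' 25
python3 w.py 649.6 56.2 212 0.125
```

```text
clock: 10.5
tcp_pos: [453.0, 62.3, 261.4]
eef_rot: [2.301, 2.138, 0.002]
force: [1.0, -0.5, 0.9]
width: 29.2
finger_force: 0.6
clock: 11.5
tcp_pos: [452.4, 62.2, 371.2]
eef_rot: [2.072, 2.36, 0.0]
force: [-0.8, -0.1, -1.9]
width: 27.4
finger_force: 25.0
turn units [0.001 0.001 0.01 ] min rows 1.0
shift units [-0.1528  0.9745  0.0011] mm [-30.6 194.9   0.2] min rows 4.0
clock 11.5 F [-0.8 -0.1 -1.9] w 27.4 ff 25.0 q [ 0.4   0.3  -0.79  1.96  0.26  0.98 -0.39]
```

```bash
python3 -m jog '[[[-0.04,0.245,0,0,0,0,1],[-0.04,0.245,0,0,0,0,1],[-0.04,0.245,0,0,0,0,1],[-0.033,0.24,0,0,0,0,1],[0,0,0,0,0,0,1],[0,0,0,0,0,0,1]]]'
python3 w.py 649.6 56.2 110 0.125
```

```text
clock: 12.25
tcp_pos: [649.4, 56.9, 370.0]
eef_rot: [-2.074, -2.357, 0.002]
force: [0.5, -0.6, -0.5]
width: 27.7
finger_force: 25.0
turn units [-0.004 -0.001  0.005] min rows 1.0
shift units [-0.0037  0.0008  0.5051] mm [ -0.7   0.2 101. ] min rows 2.0
clock 12.25 F [ 0.5 -0.6 -0.5] w 27.7 ff 25.0 q [ 0.26  0.6  -0.69  1.5   0.4   1.18 -0.37]
```

```bash
python3 -m jog '[[[-0.003,0,0.1,0,0,0,1],[0,0,0.1,0,0,0,1],[0,0,0.1,0,0,0,1],[0,0,0.1,0,0,0,1],[0,0,0.05,0,0,0,1],[0,0,0,0,0,0,1],[0,0,0,0,0,0,1]]]'
python3 w.py 649.6 56.2 110 0.125
```

```text
clock: 13.12
tcp_pos: [650.3, 56.3, 281.4]
eef_rot: [2.076, 2.357, 0.001]
force: [0.6, 0.1, -1.0]
width: 27.4
finger_force: 25.0
turn units [ 0.002 -0.     0.004] min rows 1.0
shift units [ 0.0001 -0.0036  0.0619] mm [ 0.  -0.7 12.4] min rows 1.0
clock 13.12 F [ 0.6  0.1 -1. ] w 27.4 ff 25.0 q [ 0.24  0.69 -0.65  1.59  0.46  1.02 -0.42]
```

```bash
python3 -m jog '[[[0,0,0.03,0,0,0,1],[0,0,0.025,0,0,0,1],[0,0,0,0,0,0,1],[0,0,0,0,0,0,-0.2],[0,0,0,0,0,0,-0.2],[0,0,0,0,0,0,-0.2],[0,0,0,0,0,0,-0.2]]]'
python3 -m jog '[[[0,0,-0.15,0,0,0,-0.2],[0,0,-0.2,0,0,0,-0.2],[0,0,-0.2,0,0,0.2,-0.2],[0,0,0,0,0,0.2,-0.2],[-0.088,-0.242,0,0,0,0,-0.2],[-0.088,-0.242,0,0,0,0,-0.2],[-0.088,-0.242,0,0,0,0,-0.2],[-0.088,-0.242,0,0,0,0,-0.2]]]'
python3 -m jog '[[[0,0,0,0,0,0,-0.2],[0,0,0,0,0,0,-0.2]]]'
python3 w.py 451.1 0.2 102 -0.075
python3 - <<'E'
from h import *
im=capture("scene")
cv2.imwrite("pics/s4f.png",im);cv2.imwrite("pics/s4.png",cv2.resize(im[120:320,140:400],None,fx=3,fy=3,interpolation=cv2.INTER_CUBIC))
E
```

```text
clock: 14.0
tcp_pos: [650.0, 56.0, 269.8]
eef_rot: [2.076, 2.358, 0.0]
force: [0.0, -0.3, -0.5]
width: 54.6
finger_force: 0.0
clock: 15.0
tcp_pos: [450.2, -0.4, 379.7]
eef_rot: [2.301, 2.139, -0.0]
force: [-0.6, 0.2, -0.3]
width: 54.9
finger_force: 0.0
clock: 15.25
tcp_pos: [452.3, -0.0, 380.3]
eef_rot: [2.301, 2.137, 0.002]
force: [0.9, -0.2, -0.2]
width: 55.2
finger_force: 0.0
turn units [0.003 0.    0.003] min rows 1.0
shift units [ 0.0006 -0.0063  0.5964] mm [ 1.000e-01 -1.300e+00  1.193e+02] min rows 2.0
clock 15.25 F [ 0.9 -0.2 -0.2] w 55.2 ff 0.0 q [ 0.5   0.27 -0.74  1.96  0.21  0.99 -0.41]
```

View pics/s4.png

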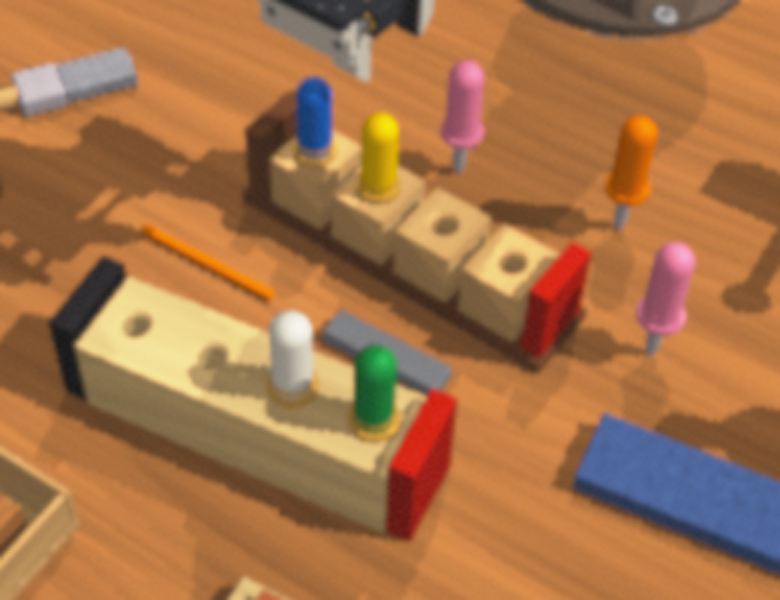

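White stands in the second hole (crop (291,355)), beside green. One pink distractor at crop (465,100) is near the next grasp, so I check its height before descending.

```bash
python3 - <<'E'
from h import *
A=ray("top",(244,268));B=ray("scene",(295.3,144))
M=np.c_[A[1],-B[1]];t=np.linalg.lstsq(M,B[0]-A[0],rcond=None)[0];print(A[0]+t[0]*A[1],B[0]+t[1]*B[1])
E
python3 -m jog '[[[0,-0.0065,0.2,0,0,0,-0.2],[0,0,0,0,0,0,-0.2]]]'
```

```text
[352.45691758  17.28455799 117.60146367] [352.47675877  17.24653418 117.60099963]
clock: 15.55
tcp_pos: [450.4, 0.3, 338.0]
eef_rot: [-2.297, -2.138, 0.004]
force: [-0.1, 0.3, -0.0]
width: 55.1
finger_force: 0.0
```

```bash
python3 -m jog '[[[0,0,0.2,0,0,0,-0.2],[0,0,0.14,0,0,0,-0.2],[0,0,0.055,0,0,0,-0.2],[0,0,0,0,0,0,-0.2],[0,0,0,0,0,0,-0.2],[0,0,0,0,0,0,1],[0,0,0,0,0,0,1],[0,0,0,0,0,0,1]]]'
python3 -m jog '[[[0,0,0,0,0,0,1],[0,0,0,0,0,0,1],[0,0,0,0,0,0,1],[0,0,-0.1,0,0,0,1],[0,0,-0.2,0,0,0,1],[0,0,-0.25,0,0,0,1],[0,0,0,0,0,-0.2,1],[0,0,0,0,0,-0.2,1]]]' 25
python3 w.py 657.3 -5.4 212 0.125
```

```text
clock: 16.55
tcp_pos: [450.6, 0.0, 261.0]
eef_rot: [2.301, 2.138, 0.001]
force: [1.3, -0.4, 0.4]
width: 29.7
finger_force: 0.4
clock: 17.55
tcp_pos: [450.2, 0.0, 371.0]
eef_rot: [2.072, 2.361, -0.0]
force: [0.1, -0.0, -0.5]
width: 27.8
finger_force: 25.0
turn units [0.    0.001 0.01 ] min rows 1.0
shift units [-1.5590e-01  1.0241e+00 -2.0000e-04] mm [-31.2 204.8  -0. ] min rows 4.0
clock 17.55 F [ 0.1 -0.  -0.5] w 27.8 ff 25.0 q [ 0.54  0.29 -0.79  1.98  0.25  0.97 -0.24]
```

```bash
python3 -m jog '[[[-0.04,0.255,0,0,0,0,1],[-0.04,0.255,0,0,0,0,1],[-0.04,0.255,0,0,0,0,1],[-0.036,0.255,0,0,0,0,1],[0,0,0,0,0,0,1],[0,0,0,0,0,0,1]]]'
python3 w.py 657.3 -5.4 110 0.125
```

```text
clock: 18.3
tcp_pos: [656.2, -4.7, 369.7]
eef_rot: [-2.074, -2.357, 0.002]
force: [-1.1, 0.1, -1.3]
width: 27.7
finger_force: 25.0
turn units [-0.004 -0.001  0.005] min rows 1.0
shift units [-0.004   0.005   0.5036] mm [ -0.8   1.  100.7] min rows 2.0
clock 18.3 F [-1.1  0.1 -1.3] w 27.7 ff 25.0 q [ 0.35  0.61 -0.68  1.49  0.4   1.19 -0.27]
```

```bash
python3 -m jog '[[[-0.003,0.003,0.1,0,0,0,1],[0,0,0.1,0,0,0,1],[0,0,0.1,0,0,0,1],[0,0,0.1,0,0,0,1],[0,0,0.05,0,0,0,1],[0,0,0,0,0,0,1],[0,0,0,0,0,0,1]]]'
python3 w.py 657.3 -5.4 110 0.125
```

```text
clock: 19.18
tcp_pos: [657.8, -5.4, 281.4]
eef_rot: [2.076, 2.357, 0.001]
force: [-0.3, -0.7, -0.8]
width: 27.4
finger_force: 25.0
turn units [ 0.002 -0.     0.004] min rows 1.0
shift units [ 0.0004 -0.0025  0.0619] mm [ 0.1 -0.5 12.4] min rows 1.0
clock 19.18 F [-0.3 -0.7 -0.8] w 27.4 ff 25.0 q [ 0.33  0.69 -0.65  1.58  0.47  1.03 -0.32]
```

```bash
python3 -m jog '[[[0,0,0.03,0,0,0,1],[0,0,0.025,0,0,0,1],[0,0,0,0,0,0,1],[0,0,0,0,0,0,-0.2],[0,0,0,0,0,0,-0.2],[0,0,0,0,0,0,-0.2],[0,0,0,0,0,0,-0.2]]]'
python3 -m jog '[[[0,0,-0.15,0,0,0,-0.2],[0,0,-0.2,0,0,0,-0.2],[0,0,-0.2,0,0,0.2,-0.2],[0,0,0,0,0,0.2,-0.2],[-0.094,-0.259,0,0,0,0,-0.2],[-0.094,-0.259,0,0,0,0,-0.2],[-0.094,-0.259,0,0,0,0,-0.2],[-0.094,-0.259,0,0,0,0,-0.2]]]'
python3 -m jog '[[[0,0,0,0,0,0,-0.2],[0,0,0,0,0,0,-0.2]]]'
python3 w.py 444.9 -64.7 102 -0.075
python3 - <<'E'
from h import *
im=capture("scene")
cv2.imwrite("pics/s5.png",cv2.resize(im[120:320,140:400],None,fx=3,fy=3,interpolation=cv2.INTER_CUBIC))
E
```

```text
clock: 20.05
tcp_pos: [657.5, -5.6, 269.8]
eef_rot: [2.076, 2.358, 0.0]
force: [-0.1, -0.4, -0.1]
width: 54.6
finger_force: 0.0
clock: 21.05
tcp_pos: [443.6, -65.8, 379.7]
eef_rot: [2.301, 2.138, -0.0]
force: [0.6, 0.0, 0.4]
width: 54.8
finger_force: 0.0
clock: 21.3
tcp_pos: [445.9, -65.5, 380.3]
eef_rot: [2.3, 2.137, 0.002]
force: [-0.8, 0.1, 0.3]
width: 55.5
finger_force: 0.0
turn units [0.004 0.001 0.003] min rows 1.0
shift units [ 0.0034 -0.0053  0.5966] mm [  0.7  -1.1 119.3] min rows 2.0
clock 21.3 F [-0.8  0.1  0.3] w 55.5 ff 0.0 q [ 0.65  0.26 -0.74  1.97  0.21  0.99 -0.26]
```

View pics/s5.png

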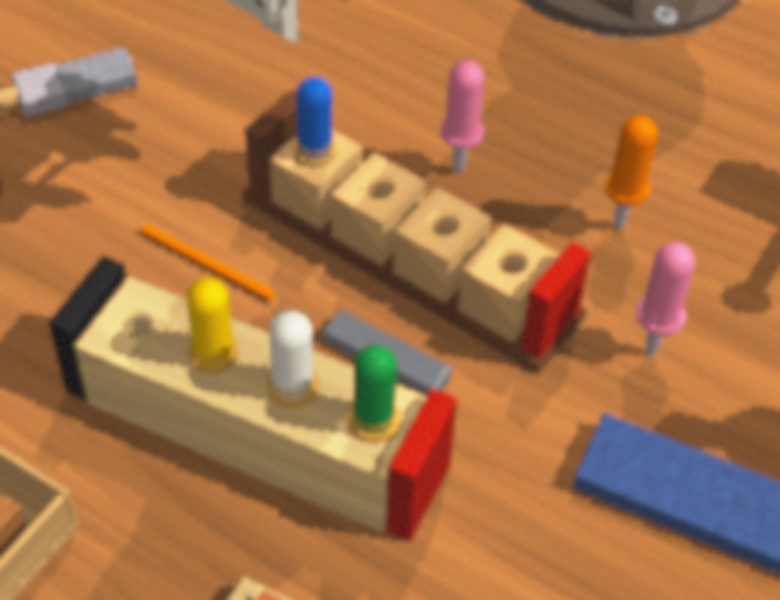

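Yellow stands in the third hole (crop (210,320)). Blue, at (314,115), is the last.

```bash
python3 -m jog '[[[0.008,-0.005,0.2,0,0,0,-0.2],[0,0,0.2,0,0,0,-0.2],[0,0,0.14,0,0,0,-0.2],[0,0,0.055,0,0,0,-0.2],[0,0,0,0,0,0,-0.2],[0,0,0,0,0,0,1],[0,0,0,0,0,0,1],[0,0,0,0,0,0,1]]]'
python3 -m jog '[[[0,0,0,0,0,0,1],[0,0,0,0,0,0,1],[0,0,0,0,0,0,1],[0,0,-0.1,0,0,0,1],[0,0,-0.2,0,0,0,1],[0,0,-0.25,0,0,0,1],[0,0,0,0,0,-0.2,1],[0,0,0,0,0,-0.2,1]]]' 25
python3 w.py 665.0 -66.9 212 0.125
```

```text
clock: 22.35
tcp_pos: [444.8, -63.9, 261.4]
eef_rot: [2.301, 2.137, 0.001]
force: [1.4, 0.1, 1.0]
width: 29.3
finger_force: 0.4
clock: 23.35
tcp_pos: [444.2, -63.8, 371.2]
eef_rot: [2.072, 2.36, -0.0]
force: [-0.2, -1.8, -1.2]
width: 27.4
finger_force: 25.0
turn units [0.001 0.002 0.01 ] min rows 1.0
shift units [-0.1528  1.0933  0.0012] mm [-3.060e+01  2.187e+02  2.000e-01] min rows 4.0
clock 23.35 F [-0.2 -1.8 -1.2] w 27.4 ff 25.0 q [ 0.68  0.28 -0.79  1.98  0.24  0.97 -0.09]
```

```bash
python3 -m jog '[[[-0.04,0.272,0,0,0,0,1],[-0.04,0.272,0,0,0,0,1],[-0.04,0.272,0,0,0,0,1],[-0.036,0.272,0,0,0,0,1],[0,0,0,0,0,0,1],[0,0,0,0,0,0,1]]]'
python3 w.py 665.0 -66.9 110 0.125
```

```text
clock: 24.1
tcp_pos: [663.7, -66.9, 369.9]
eef_rot: [-2.074, -2.357, 0.002]
force: [-0.3, 0.3, -2.0]
width: 27.3
finger_force: 25.0
turn units [-0.004 -0.001  0.005] min rows 1.0
shift units [-0.0007  0.0062  0.5045] mm [-1.000e-01  1.200e+00  1.009e+02] min rows 2.0
clock 24.1 F [-0.3  0.3 -2. ] w 27.3 ff 25.0 q [ 0.43  0.63 -0.68  1.46  0.41  1.2  -0.17]
```

```bash
python3 -m jog '[[[0,0.004,0.1,0,0,0,1],[0,0,0.1,0,0,0,1],[0,0,0.1,0,0,0,1],[0,0,0.1,0,0,0,1],[0,0,0.05,0,0,0,1],[0,0,0,0,0,0,1],[0,0,0,0,0,0,1]]]'
python3 w.py 665.0 -66.9 110 0.125
```

```text
clock: 24.98
tcp_pos: [665.4, -66.9, 281.4]
eef_rot: [2.075, 2.357, 0.001]
force: [0.4, -0.4, -0.2]
width: 27.6
finger_force: 25.0
turn units [0.002 0.    0.004] min rows 1.0
shift units [ 0.0003 -0.0019  0.0622] mm [ 0.1 -0.4 12.4] min rows 1.0
clock 24.98 F [ 0.4 -0.4 -0.2] w 27.6 ff 25.0 q [ 0.41  0.71 -0.64  1.55  0.47  1.04 -0.23]
```

Release blue, rise and back off along tool −x (away from the row) for a clear view.

```bash
python3 -m jog '[[[0,0,0.03,0,0,0,1],[0,0,0.025,0,0,0,1],[0,0,0,0,0,0,1],[0,0,0,0,0,0,-0.2],[0,0,0,0,0,0,-0.2],[0,0,0,0,0,0,-0.2],[0,0,0,0,0,0,-0.2]]]'
python3 -m jog '[[[0,0,-0.15,0,0,0,-0.2],[0,0,-0.2,0,0,0,-0.2],[0,0,-0.25,0,0,0,-0.2],[-0.2,-0.2,0,0,0,0,-0.2],[-0.2,-0.2,0,0,0,0,-0.2],[-0.2,-0.2,0,0,0,0,-0.2],[-0.2,-0.2,0,0,0,0,-0.2],[0,0,0,0,0,0,-0.2]]]'
python3 - <<'E'
from h import *
from m import blobs
im={n:capture(n) for n in("scene","top")}
for n in im: cv2.imwrite(f"pics/{n}9.png",im[n])
a=cv2.resize(im["scene"][195:305,145:305],(400,275),interpolation=cv2.INTER_CUBIC);b=cv2.resize(im["top"][85:185,155:315],(400,250),interpolation=cv2.INTER_CUBIC)
cv2.imwrite("pics/fin.png",np.vstack([a,b]))
H=dict(green=(641.9,117.7),white=(649.6,56.2),yellow=(657.3,-5.4),blue=(665.,-66.9))
for k,(x,y) in H.items():
    o=[]
    for n in im:
        c=hullc(project(n,handle(x,y,70)));B=blobs(n,im[n],{k:c})[k]
        o.append((c-B[0]).round(1).tolist() if B else None)
    print(k,"pred-obs px",o)
E
```

```text
clock: 25.85
tcp_pos: [665.1, -67.1, 269.8]
eef_rot: [2.076, 2.358, 0.0]
force: [0.4, 0.1, -0.2]
width: 54.6
finger_force: 0.0
clock: 26.85
tcp_pos: [523.7, -251.1, 389.4]
eef_rot: [2.086, 2.349, -0.006]
force: [1.2, -0.2, 0.6]
width: 54.9
finger_force: 0.0
green pred-obs px [[-1.0, 1.3], [0.4, 0.8]]
white pred-obs px [[-1.2, 1.2], [-0.5, -0.5]]
yellow pred-obs px [[-1.3, -0.0], [-0.6, -0.6]]
blue pred-obs px [[-0.4, 1.3], [-0.3, -0.3]]
```

View pics/fin.png

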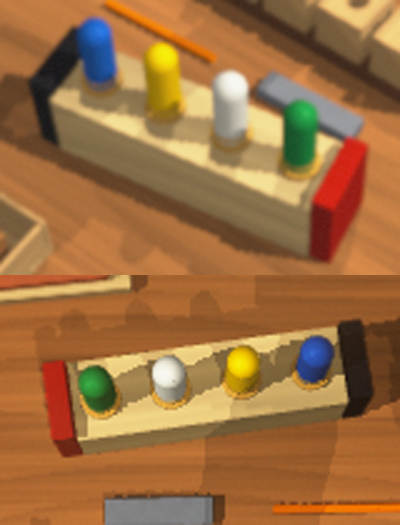

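All four stand upright with their collars on the rack: green, white, yellow, blue from the red end. In the view they sit at (300,135), (230,107), (162,80) and (97,55). Residuals against the hole positions are about 1 px, and the gripper is clear.

```bash
python3 -c "
from cell import *
print(finish_job())"
```

```text
the job is handed in; nothing more can be done
None
```

I moved all four gouges into the plywood rack and handed the job in. From the red end they stand green, white, yellow, blue, each upright with its collar on the rack in the last pictures; the hand-in reported no verdict.

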